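# Show the trainee the loose spoke and its key

## Robot

A 6-joint arm with a two-finger parallel gripper is mounted at the origin on the work surface. World frame = base frame: x ahead of the robot, y to its left, z up, the work surface at z = 0. Lengths are in m, angles in degrees, forces in N, time in s.
With the tool pointing down it reaches from about 0.35 to 0.725 m from the base axis. Payload 6 kg.
Tool frame: the origin (TCP) lies between the finger pads, 19 mm behind the fingertips; this is the grasp point; z points along the fingers, y is the line along which they close (so a half turn about z gives the same grasp; the last joint's range is limited). The gripper opens to 85 mm and grips with 20 to 120 N. Pads are 22 mm wide; open, the fingers measure 114 mm over their backs; the gripper's body (76 mm by 85 mm) begins 54 mm behind the grasp point. The pads swing forward as they close: fully open they stand 13 mm farther back than shut.
Start: joints at [88.849, 2.303, 4.859, 0, -92.561, -19.12], TCP at [0.208, 0.563, 0.25] pointing down, gripper open.
Joint ranges: [-146.85, 146.85], [-73.84, 115.35], [-62.03, 85.46], [-188.31, 113.3], [-161.28, -10.13], [-171.36, 171.36]. Speed limits (degrees/s): [147.25, 147.25, 172.46, 180, 180, 180].

## Interface

Orientations are given as [roll, pitch, yaw] about the fixed x, y, z axes, in that order (R = Rz(yaw) Ry(pitch) Rx(roll)).
In Python, from bench import robot gives the robot as it stands.
- The arm moves only by the tool apply_moves, never from a script. Its argument "motion" is a list of rows, each a list of 3 entries, a list of its own where there are three numbers: the shift along the world's x, y, z in mm, then the turn, a rotation vector about the world's x, y, z in rad, then the closure, from -1 (fully open) to 1 (shut). A call has exactly 10 rows; each row is the pose to reach, as a shift and turn from the pose commanded when the call began; what a row does not reach only later rows make up. A row lasts 1/10 s, in which the tool goes at most 50 mm and 8.59 degrees, less where a joint would pass 70% of its speed; a pose out of reach is approached as far as the arm can. A call with a gripper value outside its range is refused whole. The fingers move at their own pace and stop on an object; "squeeze" is the grip in N (left out, the last holds). Time passes only in rows, so rows that repeat a pose let the fingers close, or fill a call up. It gives the time, the measured TCP pose, the force, the opening and the grip force at its end, in the units of the state.
- robot.sense(): the state, without advancing time (a new reading comes with each control period).
- robot.get_image(name): name is "scene" or "top"; returns a dict with "frame" (384x512x3 uint8, red, green, blue), "intrinsics" (3x3 intrinsics, pixels), "world_to_cam" (4x4, takes a point from world to camera coordinates). Camera axes: x right, y down, z forward; pixel columns grow to the right and rows downward; lengths in m; the calibration is good to about 2 mm. A picture is of the moment at which its call begins. There is no depth.
- robot.close_job(): hands the job in; it is judged then, once.
Trained networks look in the newest picture that a camera, given by its name, has taken for a name from the list of things; names that differ only in an ending like _2 or _b are one class to them, and where a whole thing is asked for, a point or a joint stands for the part that bears it (a point fixed in the world has none). Each returns a list of dicts, best first, with "confidence" (0 to 1); they miss things now and then, are a little off and sometimes report something else, mostly with a low value. They report only what shows in the picture. A call takes as long as a camera call. They do not tell look-alikes from the thing itself.
- robot.find_in(camera, query): "position" ([column, row] as shares, 0 to 1, of the picture: columns of its width, rows of its height, amid what is visible of it).
The state is a dict: "time_s": time; "q": joint angles; "qd": joint speeds; "joint_torque": joint torques, N m; "position": TCP position; "eef_rot": TCP orientation; "ft_force": force on the tool from outside, world axes, zero at the start; "torque": the same for the moment, N m; "opening": opening from 0.0 (shut) to 1.0 (fully open); "gripper_force": force on a finger pad.
Only numpy, scipy, OpenCV 4.12 (cv2) and the standard library are available. Lean on these libraries where they do the work, as an engineer would, in place of code of your own. Each camera call takes 0.05 s, during which the arm holds its last target. There are 200 camera calls.

## Task

Ring for the trainee by pressing the blue bell button all the way down with the fingertips and letting go; then show which spoke is loose by pointing straight down at the orange clip on the wheel, fingertips a centimetre or two above it, and holding there for two seconds. Then point in the same way at the red spoke key on the plywood board, hold for two seconds and finish still pointing at it. Do not touch the wheel or any key, do not hover low over the other two keys, lift nothing and leave everything else where it is.

Things in the scene. Friction and masses are not known exactly. Their poses are not given: they have to be found in the camera images.
- bell (a joint): travel of the blue round bell button, m: 0 up, 0.006 fully down; it is pushed straight down, springs back by itself and needs about 5 N to go fully down
- bell_top (a point): centre of the top face of the blue round button (32 mm across), 22 mm above the bench, in a low white housing that is fixed to the bench at the robot's right; z is up
- wheel: small bicycle wheel, black tyre 304 mm across and 48 mm thick (top 99 mm above the bench), green rim 187 mm across inside, 12 spokes; lies level, its axle in a fixed low stand at the robot's left; turns freely if touched. Origin on the axle, in the spoke plane, 75 mm above the bench; z up. Hub 42 mm across; the axle's end is 119 mm above the bench
- clip_top (a point): centre of the top face of the orange clip (20 x 14 x 14 mm) that marks one spoke of the wheel, 66 mm from the axle at any angle round it, 82 mm above the bench, 17 mm lower than the top of the tyre; z is up
- red_key: Red spoke key: a flat round disc, 38 mm across and 9 mm thick with five small steel slots round its edge, loose, lying flat on a plywood board (90 x 200 x 8 mm) on the bench, in a row with the two others, 62 mm between centres; their order varies. Origin at the centre of its underside, 8 mm above the bench.
- red_key_top (a point): centre of the top face of the red spoke key, 17 mm above the bench; z is up
- green_key: Green spoke key: a flat round disc, 38 mm across and 9 mm thick with five small steel slots round its edge, loose, lying flat on a plywood board (90 x 200 x 8 mm) on the bench, in a row with the two others, 62 mm between centres; their order varies. Origin at the centre of its underside, 8 mm above the bench.
- green_key_top (a point): centre of the top face of the green spoke key
- black_key: Black spoke key: a flat round disc, 38 mm across and 9 mm thick with five small steel slots round its edge, loose, lying flat on a plywood board (90 x 200 x 8 mm) on the bench, in a row with the two others, 62 mm between centres; their order varies. Origin at the centre of its underside, 8 mm above the bench.
- black_key_top (a point): centre of the top face of the black spoke key
- can: upright red spray can with a yellow label, 60 mm across, 190 mm tall. Loose on the bench; it is to be left alone. Origin at the centre of its underside.
- jar: white grease jar with a blue label, 72 mm across, 70 mm tall. Loose on the bench; it is to be left alone. Origin at the centre of its underside.
- tyre_lever: blue plastic tyre lever, about 120 x 24 x 8 mm, lying flat; its x axis is its length. Loose on the bench; it is to be left alone. Origin at the centre of its underside.
- screwdriver: screwdriver with a green handle, about 200 mm long, lying. Loose on the bench; it is to be left alone. Its x axis is its length
- sprocket: flat steel sprocket, 80 mm across, 6 mm thick, lying flat. Loose on the bench; it is to be left alone. Origin at the centre of its underside.
Mind the look-alikes: they are no part of the job. Leave any pink or yellow look-alike of the part that bears bell alone. Of the things like the red_key, leave any that is purple; of the rest the smaller one is meant.

How it is judged:
By the outcome, as a careful person would: the job done as asked, in the order asked, and still so for the second after the job is handed in, with the robot touching nothing.
It also fails if it takes over 54 s, if anything falls off the work surface, if the arm or the gripper's body presses on something with over 40 N, if the wrist force passes 120 N, or if a joint passes its speed limit or range.

## Working session

There is one attempt and no reset: what is moved stays moved. The work goes in short steps, Python scripts to look and compute and a tool call to move; the robot and the scene stay as the last step left them, time stands still between calls to the robot, and variables do not carry over. Pictures are saved under pics/ and viewed, at most 10 in all, crops included, and the job is handed in when it is done.

Besides the shell and the picture viewer there is one more tool, called after "Request:" as a command line: name --argument value ..., lists and objects as JSON in quotes. apply_moves: Moves the arm, as the interface text tells. Its arguments: {"type":"object","properties":{"motion":{"type":"array"},"squeeze":{"type":"number"}},"required":["motion"]}

```bash
mkdir -p pics; cat > h.py <<'E'
import numpy as np, cv2
from bench import robot
def px2w(im,u,v,z):
    K=np.array(im["intrinsics"]);T=np.array(im["world_to_cam"]);R=T[:3,:3];t=T[:3,3]
    c=-R.T@t; d=R.T@np.linalg.inv(K)@np.array([u,v,1.]); return c+d*(z-c[2])/d[2]
def w2px(im,p):
    K=np.array(im["intrinsics"]);T=np.array(im["world_to_cam"]);q=K@(T[:3,:3]@np.array(p)+T[:3,3]); return q[:2]/q[2]
E
python3 - <<'E'
from h import *
for c in ["top","scene"]:
    im=robot.get_image(c); cv2.imwrite(f"pics/{c}0.png",cv2.resize(im["frame"][:,:,::-1],(800,600),interpolation=cv2.INTER_CUBIC))
    for q,z in [("bell_top",.022),("clip_top",.082),("red_key_top",.017),("green_key_top",.017),("black_key_top",.017),("wheel",.075),("can",.1),("jar",.07),("bell",.022),("red_key",.017)]:
        for d in robot.find_in(c,q):
            u,v=d["position"]; print(c,q,round(d["confidence"],2),np.round([u*800,v*600]),np.round(px2w(im,u*512,v*384,z),3))
s=robot.sense();print(s)
E
```

```text
top bell_top 0.67 [482. 282.] [ 0.572 -0.143  0.022]
top clip_top 0.79 [282. 303.] [0.557 0.209 0.082]
top clip_top 0.75 [598. 230.] [ 0.63  -0.345  0.082]
top clip_top 0.55 [469. 237.] [ 0.639 -0.121  0.082]
top red_key_top 0.65 [574. 414.] [ 0.323 -0.269  0.017]
top red_key_top 0.59 [564. 345.] [ 0.444 -0.273  0.017]
top red_key_top 0.56 [624. 345.] [ 0.433 -0.378  0.017]
top green_key_top 0.57 [528. 349.] [ 0.445 -0.207  0.017]
top black_key_top 0.72 [496. 352.] [ 0.445 -0.152  0.017]
top wheel 0.72 [280. 309.] [0.548 0.213 0.075]
top wheel 0.3 [464. 228.] [ 0.659 -0.115  0.075]
top can 0.58 [138. 284.] [0.611 0.443 0.1  ]
top jar 0.73 [356. 192.] [0.748 0.066 0.07 ]
top bell 0.64 [484. 277.] [ 0.581 -0.147  0.022]
top bell 0.53 [276. 305.] [0.568 0.229 0.022]
top bell 0.5 [424. 238.] [ 0.665 -0.048  0.022]
top bell 0.44 [463. 238.] [ 0.658 -0.119  0.022]
top red_key 0.65 [567. 347.] [ 0.44  -0.278  0.017]
top red_key 0.6 [620. 344.] [ 0.435 -0.37   0.017]
top red_key 0.56 [581. 415.] [ 0.32  -0.281  0.017]
top red_key 0.27 [280. 307.] [0.566 0.223 0.017]
scene bell_top 0.57 [396.
[... 954 characters left out ...]
340.] [ 0.436 -0.276  0.017]
{'time_s': 1.1, 'q': array([ 8.88487354e+01,  2.30431497e+00,  4.86042578e+00,  5.54264382e-04,
       -9.25623127e+01, -1.91222370e+01]), 'qd': array([ 0.05937582, -0.07932414,  0.07499691, -0.05471056,  0.0005414 ,
       -0.08797346]), 'joint_torque': array([-6.45262262e-04, -3.67936456e+01,  3.47443628e+01,  6.93328679e+00,
       -1.00589539e-03,  4.22829132e-06]), 'position': array([0.20785355, 0.56283199, 0.24996973]), 'eef_rot': array([ 1.79994322e+02, -2.55480862e-03, -2.02735262e+01]), 'ft_force': array([ 0.09964206,  0.33877854, -0.550638  ]), 'torque': array([-0.05041057, -0.03391875, -0.00034196]), 'gripper_force': 0.0, 'opening': 0.9988908208892825}
```

View pics/top0.png

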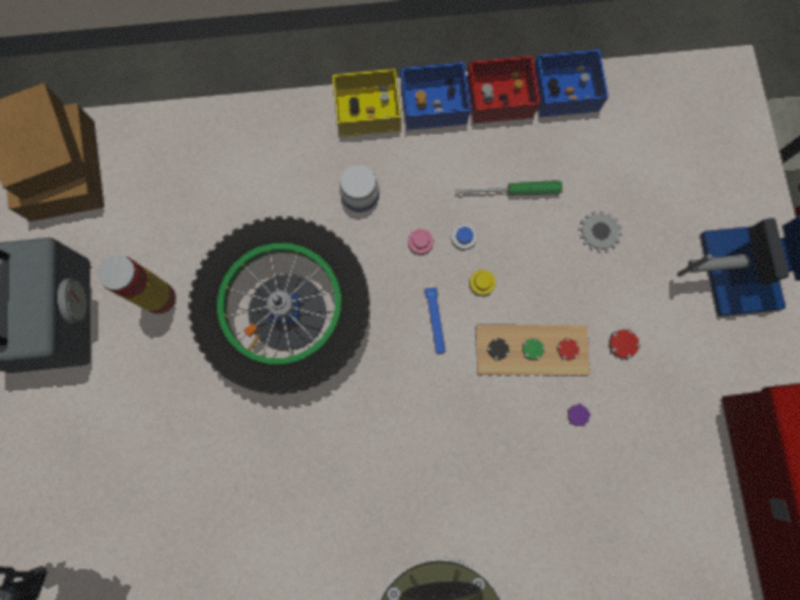

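View pics/scene0.png

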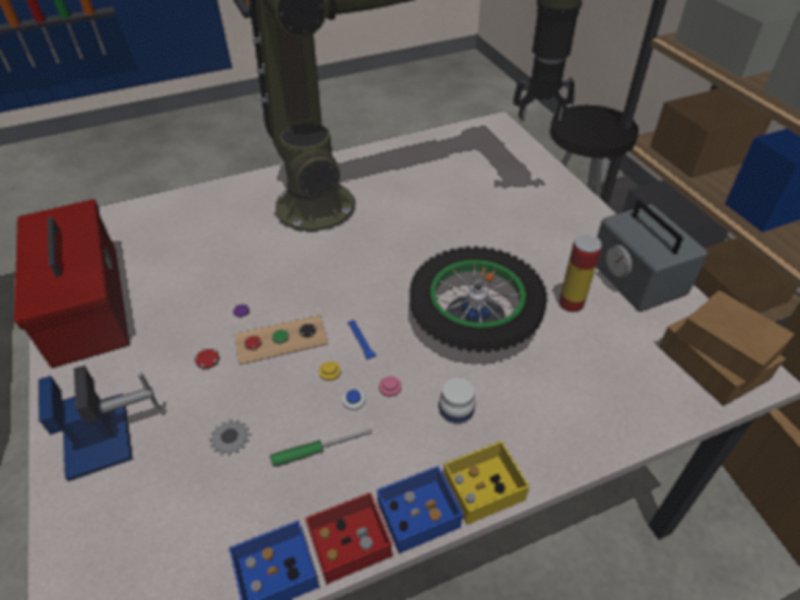

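Top view: the blue button is at (465,236), with the pink look-alike at (421,240) and the yellow one at (482,282). The orange clip is at (251,330). On the board, black, green and red keys sit at (498,349), (533,349) and (568,348). The larger red disc at (624,344) and the purple one at (578,414) are look-alikes. I'll refine these positions by colour in both views.

```bash
python3 - <<'E'
from h import *
for c,P in {"top":{"bell":(465,236,.022),"clip":(251,330,.082),"red":(568,348,.017),"green":(533,349,.017)},"scene":{"bell":(353,397,.022),"clip":(489,277,.082),"red":(252,343,.017),"green":(280,337,.017)}}.items():
    im=robot.get_image(c); f=im["frame"]; hsv=cv2.cvtColor(cv2.resize(f,None,fx=4,fy=4,interpolation=cv2.INTER_CUBIC),cv2.COLOR_RGB2HSV).astype(int)
    H={"bell":112,"clip":10,"red":0,"green":70}
    for n,(u,v,z) in P.items():
        u*=.64;v*=.64
        dh=abs((hsv[...,0]-H[n]+90)%180-90)
        m=((dh<(8 if n in("clip","red") else 15))&(hsv[...,1]>130)&(hsv[...,2]>50)).astype(np.uint8)
        k,l,st,ce=cv2.connectedComponentsWithStats(m)
        cand=[(np.hypot((ce[i][0]-1.5)/4-u,(ce[i][1]-1.5)/4-v),i) for i in range(1,k) if st[i][4]>60]
        d,i=min(cand); uc,vc=(ce[i]-1.5)/4
        print(c,n,round(d,1),st[i],np.round([uc,vc],1),np.round(px2w(im,uc+0,vc+0,z),4))
    crop=f[int(120):260,100:260] if c=="top" else f[150:290,150:350]
    print(np.array(im["intrinsics"])[:2,2])
    if c=="top": 
        print('axle',px2w(im,279*.64,299*.64,.119))
E
```

```text
top bell 1.2 [1172  584   36   36 1006] [297. 150.] [ 0.6644 -0.1216  0.022 ]
top clip 0.8 [627 829  31  30 557] [160.2 210.6] [0.5184 0.2645 0.082 ]
top red 0.2 [1429  869   53   52 1834] [363.5 222.9] [ 0.4376 -0.2782  0.017 ]
top green 0.4 [1345  873   41   42  964] [341.4 223.1] [ 0.4436 -0.2175  0.017 ]
[253.61624388 193.48699501]
axle [0.55596956 0.20722693 0.119     ]
scene bell 0.8 [ 890 1001   30   28  676] [225.7 253.3] [ 0.6711 -0.1221  0.022 ]
scene clip 0.6 [1245  698   18   22  276] [313.  176.7] [0.523  0.2659 0.082 ]
scene red 0.9 [628 862  37  31 804] [161.2 218.6] [ 0.4419 -0.2776  0.017 ]
scene green 72.7 [ 776 1143   20   13   85] [195.9 286.4] [ 0.7458 -0.2438  0.017 ]
[253.62031038 194.54739788]
```

Request:
apply_moves --motion '[[[23, -34, 0], [0, 0, -0.066], 1], [[46, -68, 0], [0, 0, -0.132], 1], [[69, -102, 0], [0, 0, -0.198], 1], [[92, -136, 0], [0, 0, -0.264], 1], [[115, -170, 0], [0, 0, -0.33], 1], [[138, -204, 0], [0, 0, -0.396], 1], [[161, -238, 0], [0, 0, -0.462], 1], [[184, -272, 0], [0, 0, -0.528], 1], [[207, -306, 0], [0, 0, -0.594], 1], [[229, -342, 0], [0, 0, -0.66], 1]]' --squeeze 20

```text
time_s: 2.2
position: [0.4375, 0.2194, 0.2502]
eef_rot: [-180.0, 0.0, -58.2]
ft_force: [0.6, 0.9, -0.6]
opening: -0.0
gripper_force: 0.0
```

Request:
apply_moves --motion '[[[23, -34, 0], [0, 0, 0], 1], [[46, -68, 0], [0, 0, 0], 1], [[69, -102, 0], [0, 0, 0], 1], [[92, -136, 0], [0, 0, 0], 1], [[115, -170, 0], [0, 0, 0], 1], [[138, -204, 0], [0, 0, 0], 1], [[161, -238, 0], [0, 0, 0], 1], [[184, -272, 0], [0, 0, 0], 1], [[207, -306, -20], [0, 0, 0], 1], [[229, -343, -50], [0, 0, 0], 1]]'

```text
time_s: 3.2
position: [0.6665, -0.1221, 0.2028]
eef_rot: [-179.8, -0.1, -58.1]
ft_force: [0.7, -0.1, -0.1]
opening: -0.004
gripper_force: 0.0
```

Request:
apply_moves --motion '[[[0, 0, -20], [0, 0, 0], 1], [[0, 0, -40], [0, 0, 0], 1], [[0, 0, -60], [0, 0, 0], 1], [[0, 0, -80], [0, 0, 0], 1], [[0, 0, -100], [0, 0, 0], 1], [[0, 0, -120], [0, 0, 0], 1], [[0, 0, -135], [0, 0, 0], 1], [[0, 0, -145], [0, 0, 0], 1], [[0, 0, -148], [0, 0, 0], 1], [[0, 0, -148], [0, 0, 0], 1]]'

```text
time_s: 4.2
position: [0.6649, -0.1205, 0.0535]
eef_rot: [180.0, -0.0, -58.1]
ft_force: [-0.0, -0.7, -0.2]
opening: -0.003
gripper_force: 0.0
```

```bash
python3 - <<'E'
from h import *
a=[]
for c,x,y in [("top",247,100),("scene",175,200)]:
    im=robot.get_image(c); f=im["frame"][y:y+100,x:x+100,::-1]
    f=cv2.resize(f,(400,400),interpolation=cv2.INTER_CUBIC)
    p=robot.sense()["position"]-[0,0,.019]; u=(w2px(im,p)-[x,y])*4
    cv2.circle(f,tuple(int(i) for i in u),3,(0,255,0),1); a.append(f)
cv2.imwrite("pics/b1.png",np.hstack(a)); print(p,robot.sense()["ft_force"])
E
```

```text
[ 0.66543855 -0.12049374  0.03558197] [ 0.64303279 -0.10325604  1.04520591]
```

View pics/b1.png

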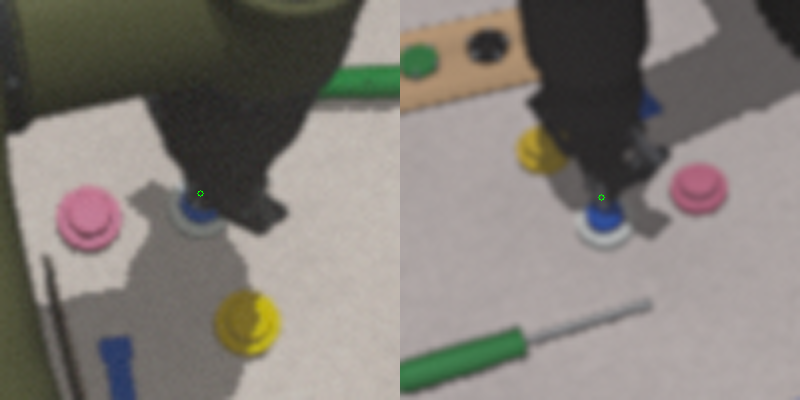

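Both crops show the shut fingertips just above the blue button: left at about (200,195), right at about (602,200). The pink and yellow buttons are clear. Next I press.

Request:
apply_moves --motion '[[[0, 0, -4], [0, 0, 0], 1], [[0, 0, -8], [0, 0, 0], 1], [[0, 0, -11], [0, 0, 0], 1], [[0, 0, -13], [0, 0, 0], 1], [[0, 0, -15], [0, 0, 0], 1], [[0, 0, -16], [0, 0, 0], 1], [[0, 0, -17], [0, 0, 0], 1], [[0, 0, -18], [0, 0, 0], 1], [[0, 0, -18], [0, 0, 0], 1], [[0, 0, -18], [0, 0, 0], 1]]'

```text
time_s: 5.3
position: [0.6648, -0.1204, 0.0357]
eef_rot: [180.0, -0.0, -58.1]
ft_force: [-3.3, 0.7, 4.7]
opening: -0.0
gripper_force: 2.2
```

Request:
apply_moves --motion '[[[0, 0, -1], [0, 0, 0], 1], [[0, 0, -1.5], [0, 0, 0], 1], [[0, 0, -2], [0, 0, 0], 1], [[0, 0, -2.5], [0, 0, 0], 1], [[0, 0, -3], [0, 0, 0], 1], [[0, 0, -3], [0, 0, 0], 1], [[0, 0, -3], [0, 0, 0], 1], [[0, 0, -3], [0, 0, 0], 1], [[0, 0, -3], [0, 0, 0], 1], [[0, 0, -3], [0, 0, 0], 1]]'

```text
time_s: 6.3
position: [0.665, -0.1205, 0.0347]
eef_rot: [-180.0, -0.1, -58.1]
ft_force: [-7.3, 1.9, 14.2]
opening: 0.0
gripper_force: 6.8
```

Request:
apply_moves --motion '[[[0, 0, 4], [0, 0, 0], 1], [[0, 0, 10], [0, 0, 0], 1], [[0, 0, 20], [0, 0, 0], 1], [[0, 0, 40], [0, 0, 0], 1], [[0, 0, 60], [0, 0, 0], 1], [[0, 0, 85], [0, 0, 0], 1], [[0, 0, 110], [0, 0, 0], 1], [[0, 0, 135], [0, 0, 0], 1], [[0, 0, 155], [0, 0, 0], 1], [[0, 0, 169], [0, 0, 0], 1]]'

```text
time_s: 7.3
position: [0.6653, -0.1205, 0.2033]
eef_rot: [-179.9, -0.1, -58.1]
ft_force: [0.5, 1.2, 0.1]
opening: 0.001
gripper_force: 0.0
```

Request:
apply_moves --motion '[[[-15, 38, 0], [0, 0, 0], 1], [[-29, 77, 0], [0, 0, 0], 1], [[-44, 116, 0], [0, 0, 0], 1], [[-59, 155, 0], [0, 0, 0], 1], [[-73, 194, 0], [0, 0, 0], 1], [[-88, 232, 0], [0, 0, 0], 1], [[-103, 271, 0], [0, 0, 0], 1], [[-118, 310, 0], [0, 0, 0], 1], [[-132, 349, 0], [0, 0, 0], 1], [[-146, 387, 0], [0, 0, 0], 1]]'

```text
time_s: 8.3
position: [0.5179, 0.2682, 0.2012]
eef_rot: [180.0, 0.0, -58.1]
ft_force: [1.7, 0.7, 0.1]
opening: 0.001
gripper_force: 0.0
```

Request:
apply_moves --motion '[[[0, 0, -10], [0, 0, 0], 1], [[0, 0, -20], [0, 0, 0], 1], [[0, 0, -30], [0, 0, 0], 1], [[0, 0, -40], [0, 0, 0], 1], [[0, 0, -50], [0, 0, 0], 1], [[0, 0, -60], [0, 0, 0], 1], [[0, 0, -65], [0, 0, 0], 1], [[0, 0, -65], [0, 0, 0], 1], [[0, 0, -65], [0, 0, 0], 1], [[0, 0, -65], [0, 0, 0], 1]]'

```text
time_s: 9.3
position: [0.5191, 0.2667, 0.1371]
eef_rot: [-179.9, -0.0, -58.1]
ft_force: [-0.5, 0.3, 1.0]
opening: 0.001
gripper_force: 0.0
```

```bash
python3 - <<'E'
from h import *
a=[]
for c,x,y in [("top",120,150),("scene",255,125)]:
    im=robot.get_image(c); f=im["frame"][y:y+100,x:x+100,::-1]
    f=cv2.resize(f,(400,400),interpolation=cv2.INTER_CUBIC)
    p=robot.sense()["position"]-[0,0,.019]; u=(w2px(im,p)-[x,y])*4
    cv2.circle(f,tuple(int(i) for i in u),3,(0,255,0),1); a.append(f)
cv2.imwrite("pics/c1.png",np.hstack(a)); print(p,robot.sense()["ft_force"])
E
```

```text
[0.51901568 0.26674421 0.11796054] [-0.7069562   0.51401416  0.83747497]
```

View pics/c1.png

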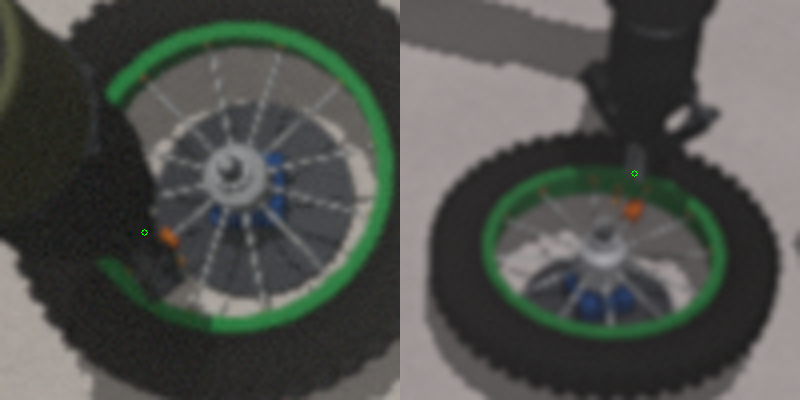

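The fingertips are 36 mm above the clip (orange at left (170,238), right (634,210)), and the right crop shows them lined up over it. I'll drop 21 mm, then hold.

Request:
apply_moves --motion '[[[0, -1, -3], [0, 0, 0], 1], [[0, -1, -6], [0, 0, 0], 1], [[0, -1, -9], [0, 0, 0], 1], [[0, -1, -12], [0, 0, 0], 1], [[0, -1, -15], [0, 0, 0], 1], [[0, -1, -18], [0, 0, 0], 1], [[0, -1, -20], [0, 0, 0], 1], [[0, -1, -21], [0, 0, 0], 1], [[0, -1, -21], [0, 0, 0], 1], [[0, -1, -21], [0, 0, 0], 1]]'

```text
time_s: 10.4
position: [0.5189, 0.2656, 0.1155]
eef_rot: [-180.0, -0.0, -58.1]
ft_force: [-0.1, 0.2, -0.6]
opening: 0.004
gripper_force: 0.0
```

```bash
python3 - <<'E'
from h import *
a=[]
for c,x,y in [("top",120,150),("scene",255,125)]:
    im=robot.get_image(c); f=im["frame"][y:y+100,x:x+100,::-1]
    f=cv2.resize(f,(400,400),interpolation=cv2.INTER_CUBIC)
    p=robot.sense()["position"]-[0,0,.019]
    for q,col in [(p,(0,255,0)),([p[0],p[1],.082],(255,255,0))]:
        u=(w2px(im,q)-[x,y])*4; cv2.circle(f,tuple(int(i) for i in u),2,col,1)
    a.append(f)
cv2.imwrite("pics/c2.png",np.hstack(a)); print(p,robot.sense()["ft_force"])
E
```

```text
[0.5188926  0.26559282 0.09655653] [-0.48242733  0.02623353 -0.0555253 ]
```

View pics/c2.png

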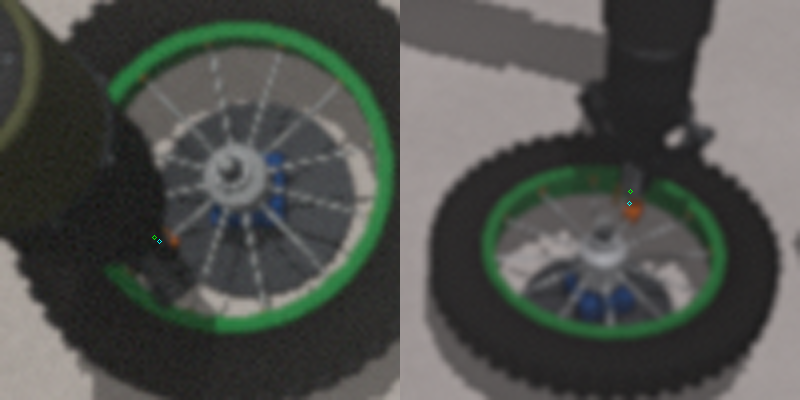

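The tips are about 14.5 mm above the clip and over its centre (left (159,241), right (630,203)). The wheel hasn't moved. Now I hold.

Request:
apply_moves --motion '[[[1, 0, 0], [0, 0, 0], 1], [[1, 0, 0], [0, 0, 0], 1], [[1, 0, 0], [0, 0, 0], 1], [[1, 0, 0], [0, 0, 0], 1], [[1, 0, 0], [0, 0, 0], 1], [[1, 0, 0], [0, 0, 0], 1], [[1, 0, 0], [0, 0, 0], 1], [[1, 0, 0], [0, 0, 0], 1], [[1, 0, 0], [0, 0, 0], 1], [[1, 0, 0], [0, 0, 0], 1]]'

```text
time_s: 11.5
position: [0.5198, 0.2656, 0.1154]
eef_rot: [180.0, -0.0, -58.1]
ft_force: [0.9, 0.3, 0.5]
opening: -0.003
gripper_force: 0.0
```

Request:
apply_moves --motion '[[[0, 0, 0], [0, 0, 0], 1], [[0, 0, 0], [0, 0, 0], 1], [[0, 0, 0], [0, 0, 0], 1], [[0, 0, 0], [0, 0, 0], 1], [[0, 0, 0], [0, 0, 0], 1], [[0, 0, 0], [0, 0, 0], 1], [[0, 0, 0], [0, 0, 0], 1], [[0, 0, 0], [0, 0, 0], 1], [[0, 0, 0], [0, 0, 0], 1], [[0, 0, 0], [0, 0, 0], 1]]'

```text
time_s: 12.5
position: [0.5198, 0.2656, 0.1154]
eef_rot: [180.0, -0.0, -58.1]
ft_force: [0.4, 0.8, -0.1]
opening: 0.0
gripper_force: 0.0
```

Request:
apply_moves --motion '[[[0, 0, 0], [0, 0, 0], 1], [[0, 0, 0], [0, 0, 0], 1], [[0, 0, 0], [0, 0, 0], 1], [[0, 0, 0], [0, 0, 0], 1], [[0, 0, 0], [0, 0, 0], 1], [[0, 0, 0], [0, 0, 0], 1], [[0, 0, 0], [0, 0, 0], 1], [[0, 0, 0], [0, 0, 0], 1], [[0, 0, 0], [0, 0, 0], 1], [[0, 0, 0], [0, 0, 0], 1]]'

```text
time_s: 13.5
position: [0.5198, 0.2656, 0.1154]
eef_rot: [180.0, -0.0, -58.1]
ft_force: [0.6, -0.1, 0.6]
opening: -0.0
gripper_force: 0.0
```

Request:
apply_moves --motion '[[[0, 0, 5], [0, 0, 0], 1], [[0, 0, 15], [0, 0, 0], 1], [[0, 0, 25], [0, 0, 0], 1], [[0, 0, 35], [0, 0, 0], 1], [[0, 0, 45], [0, 0, 0], 1], [[0, 0, 55], [0, 0, 0], 1], [[0, 0, 65], [0, 0, 0], 1], [[0, 0, 75], [0, 0, 0], 1], [[0, 0, 85], [0, 0, 0], 1], [[0, 0, 90], [0, 0, 0], 1]]'

```text
time_s: 14.5
position: [0.5201, 0.2657, 0.2068]
eef_rot: [-179.9, -0.0, -58.1]
ft_force: [1.0, -0.1, 0.2]
opening: 0.001
gripper_force: 0.0
```

Request:
apply_moves --motion '[[[-4, -30, 0], [0, 0, 0], 1], [[-8, -60, 0], [0, 0, 0], 1], [[-12, -90, 0], [0, 0, 0], 1], [[-16, -120, 0], [0, 0, 0], 1], [[-20, -150, 0], [0, 0, 0], 1], [[-24, -180, 0], [0, 0, 0], 1], [[-28, -210, 0], [0, 0, 0], 1], [[-32, -240, 0], [0, 0, 0], 1], [[-36, -270, 0], [0, 0, 0], 1], [[-40, -300, 0], [0, 0, 0], 1]]'

```text
time_s: 15.5
position: [0.4794, -0.0356, 0.2055]
eef_rot: [-180.0, 0.0, -58.1]
ft_force: [1.0, -0.4, 0.7]
opening: -0.006
gripper_force: 0.0
```

Request:
apply_moves --motion '[[[-4, -30, 0], [0, 0, 0], 1], [[-8, -60, 0], [0, 0, 0], 1], [[-12, -90, 0], [0, 0, 0], 1], [[-16, -120, 0], [0, 0, 0], 1], [[-20, -150, 0], [0, 0, 0], 1], [[-25, -180, 0], [0, 0, 0], 1], [[-30, -210, 0], [0, 0, 0], 1], [[-36, -235, 0], [0, 0, 0], 1], [[-41, -243, 0], [0, 0, 0], 1], [[-41, -243, 0], [0, 0, 0], 1]]'

```text
time_s: 16.5
position: [0.4382, -0.2781, 0.2052]
eef_rot: [180.0, 0.0, -58.2]
ft_force: [0.5, 0.8, 0.1]
opening: 0.003
gripper_force: 0.0
```

Request:
apply_moves --motion '[[[0, 0, -20], [0, 0, 0], 1], [[0, 0, -40], [0, 0, 0], 1], [[0, 0, -60], [0, 0, 0], 1], [[0, 0, -80], [0, 0, 0], 1], [[0, 0, -100], [0, 0, 0], 1], [[0, 0, -115], [0, 0, 0], 1], [[0, 0, -125], [0, 0, 0], 1], [[0, 0, -130], [0, 0, 0], 1], [[0, 0, -130], [0, 0, 0], 1], [[0, 0, -130], [0, 0, 0], 1]]'

```text
time_s: 17.5
position: [0.4393, -0.2776, 0.0762]
eef_rot: [-180.0, -0.1, -58.1]
ft_force: [0.6, -0.4, -0.2]
opening: 0.001
gripper_force: 0.0
```

```bash
python3 - <<'E'
from h import *
a=[]
for c,x,y in [("top",310,170),("scene",110,165)]:
    im=robot.get_image(c); f=im["frame"][y:y+100,x:x+100,::-1]
    f=cv2.resize(f,(400,400),interpolation=cv2.INTER_CUBIC)
    p=robot.sense()["position"]-[0,0,.019]
    for q,col in [(p,(0,255,0)),([p[0],p[1],.017],(255,255,0))]:
        u=(w2px(im,q)-[x,y])*4; cv2.circle(f,tuple(int(i) for i in u),2,col,1)
    a.append(f)
cv2.imwrite("pics/r1.png",np.hstack(a)); print(p,robot.sense()["ft_force"])
E
```

```text
[ 0.4392981  -0.27763502  0.05731742] [-0.68344223  0.0546324   0.62997483]
```

View pics/r1.png

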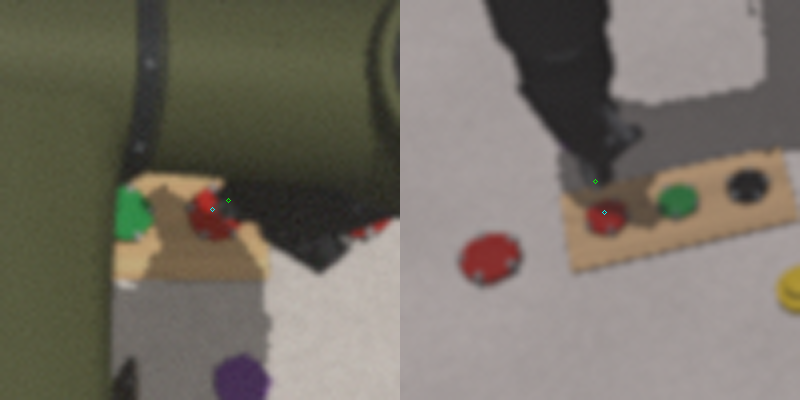

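The point projected below the tips lands on the centre of the red key on the board (left (213,210), right (604,212)). I lower to about 15 mm above it and hold.

Request:
apply_moves --motion '[[[0, 0, -5], [0, 0, 0], 1], [[0, 0, -10], [0, 0, 0], 1], [[0, 0, -14], [0, 0, 0], 1], [[0, 0, -18], [0, 0, 0], 1], [[0, 0, -21], [0, 0, 0], 1], [[0, 0, -23], [0, 0, 0], 1], [[0, 0, -25], [0, 0, 0], 1], [[0, 0, -25], [0, 0, 0], 1], [[0, 0, -25], [0, 0, 0], 1], [[0, 0, -25], [0, 0, 0], 1]]'

```text
time_s: 18.6
position: [0.439, -0.2775, 0.0506]
eef_rot: [-180.0, -0.0, -58.1]
ft_force: [1.3, 0.4, -0.1]
opening: -0.001
gripper_force: 0.0
```

Request:
apply_moves --motion '[[[0, 0, 0], [0, 0, 0], 1], [[0, 0, 0], [0, 0, 0], 1], [[0, 0, 0], [0, 0, 0], 1], [[0, 0, 0], [0, 0, 0], 1], [[0, 0, 0], [0, 0, 0], 1], [[0, 0, 0], [0, 0, 0], 1], [[0, 0, 0], [0, 0, 0], 1], [[0, 0, 0], [0, 0, 0], 1], [[0, 0, 0], [0, 0, 0], 1], [[0, 0, 0], [0, 0, 0], 1]]'

```text
time_s: 19.6
position: [0.4388, -0.2774, 0.0503]
eef_rot: [180.0, 0.0, -58.1]
ft_force: [-0.1, -0.6, -0.1]
opening: -0.001
gripper_force: 0.0
```

Request:
apply_moves --motion '[[[0, 0, 0], [0, 0, 0], 1], [[0, 0, 0], [0, 0, 0], 1], [[0, 0, 0], [0, 0, 0], 1], [[0, 0, 0], [0, 0, 0], 1], [[0, 0, 0], [0, 0, 0], 1], [[0, 0, 0], [0, 0, 0], 1], [[0, 0, 0], [0, 0, 0], 1], [[0, 0, 0], [0, 0, 0], 1], [[0, 0, 0], [0, 0, 0], 1], [[0, 0, 0], [0, 0, 0], 1]]'

```text
time_s: 20.6
position: [0.4388, -0.2774, 0.0504]
eef_rot: [180.0, -0.0, -58.1]
ft_force: [0.7, -0.3, 0.5]
opening: 0.004
gripper_force: 0.0
```

Request:
apply_moves --motion '[[[0, 0, 0], [0, 0, 0], 1], [[0, 0, 0], [0, 0, 0], 1], [[0, 0, 0], [0, 0, 0], 1], [[0, 0, 0], [0, 0, 0], 1], [[0, 0, 0], [0, 0, 0], 1], [[0, 0, 0], [0, 0, 0], 1], [[0, 0, 0], [0, 0, 0], 1], [[0, 0, 0], [0, 0, 0], 1], [[0, 0, 0], [0, 0, 0], 1], [[0, 0, 0], [0, 0, 0], 1]]'

```text
time_s: 21.6
position: [0.4388, -0.2774, 0.0504]
eef_rot: [180.0, -0.0, -58.1]
ft_force: [-0.1, -0.1, 0.5]
opening: 0.001
gripper_force: 0.0
```

```bash
python3 -c "
from bench import robot
print(robot.close_job())"
```

```text
the job is handed in; nothing more can be done
None
```

I pressed the blue bell down to its stop (about 14 N) and released it, held about 3 s roughly 14 mm above the orange clip and about 3 s roughly 14 mm above the red key, then handed the job in at about 22 s, still pointing at the red key and touching nothing.

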